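Load the queen carrier and hold its gate wide

TASK

Take the finished queen cage out of the catch tray and set it down gently, flat on the floor inside the open-topped queen carrier. Then open the carrier's gate for the attendant bees: squeeze the outer catch fully towards its post, where it stays, and only after that squeeze the catch on the gate, swing the gate out past its detent and hold it wide open, at about a right angle. Finish while still holding the gate there with the fingers; leave everything else where it stands.

Things in the scene. Friction and masses are not known exactly. Their poses are not given: they have to be found in the camera images.
- cage: the finished queen cage: a small pale wooden block, 78 (its x) x 32 (its y) x 26 mm tall, with dark mesh on top, lying in the catch tray, 50 g. Origin at the centre of its underside, z up.
- tray: shallow open aluminium catch tray, 230 (x) x 170 (y) x 18 mm, walls and floor 5 mm thick, fixed to the table. Origin at the centre of its underside.
- carrier: queen carrier: low open-topped plywood box fixed to the table, wire gate in the left of its front. Origin on the table in its front face plane; x points into the box (away from the robot), y left, z up. Inside: x 12 to 155 mm, y -115 to 95 mm. Walls 10-12 mm thick, 65 mm high. A landing board, 12 mm thick, runs in front to x = -130 mm. Two catches at x = -26 to 4 mm reach 125 mm high.
- carrier_in (a point): centre of the carrier's inner floor (12 mm above the table), axes as the carrier's.
- keeper (a joint): outer catch, front of the carrier at its right (-y) end: upright steel tab on a slide whose tongue lies across the gate's free edge. 0 = home, gate barred; 0.014 = slid fully to carrier -y, at its stop (gate free from 0.011). No spring: rubs with 4 N, stays where left. Tab 8 mm thick (y), 20 wide (x); its face towards the gate is 26 mm to carrier +y of point keeper_grip when home, 12 mm when drawn.
- keeper_grip (a point): fixed point 108 mm above the table, midway between the outer faces of the outer catch's tab and of the fixed steel post (8 mm thick, at its -y side) it is squeezed towards, when fully squeezed (24 mm over both then, 38 mm when home). Tab and post stand free from 85 to 125 mm above the table. Squeeze along the carrier's y; axes as the carrier's.
- gate_swing (a joint): swing of the gate about its vertical hinge, rad: 0 shut, grows as its free end swings out of the front towards the robot (clockwise from above), stop at 1.75. A spring pulls it shut: 0.12 N m when shut, plus 0.12 N m per rad. A sprung ball detent in the landing board resists from 0.65 to 0.95 rad (0.3 to 0.5 N m more). Wide open it does not stay by itself: let go, it falls back.
- gate: the gate: wooden frame with wire, 120 mm long from the hinge to its free end, 12 mm thick, 22 to 70 mm above the table. Origin on the hinge axis at table height; the gate lies along its -y, its -x side faces outwards; axes equal the carrier's when shut and turn with the gate.
- gate_hinge (a point): the hinge axis of the gate at table height, fixed on the carrier at its x = -6, y = 90 mm.
- thumb (a joint): gate catch: sprung upright steel tab on top of the gate near its free end, squeezed towards a fixed post on the gate (on the hinge side). 0 = sprung out, bolt behind its striker, gate locked; 0.010 = fully squeezed (bolt clear from 0.008). Takes 4 N to start, 8 N fully; springs back when let go, so keep it squeezed as the gate leaves. Tab and post are each 8 mm thick along the gate, 20 mm wide.
- thumb_grip (a point): point on the gate 85 mm from the hinge axis (along gate -y), 108 mm above the table, midway between the outer faces of the gate catch's tab and post when fully squeezed (24 mm over both then, 34 mm when sprung out; the tab is the side away from the hinge). Both stand free from 82 to 125 mm above the table. Squeeze along the gate's y; axes as the gate's.
- spool: wooden wire spool, 32 mm across, 28 mm tall, standing in the tray beside the cage. A bystander; origin at its underside.
- can: drinks can, 66 mm across, 115 mm tall. A bystander; origin at its underside.
- jar: amber honey jar, 60 mm across, 75 mm tall. A bystander; origin at its underside.
- hive_tool: flat steel hive tool lying along its y, 230 x 34 x 5 mm. A bystander; origin at its underside.
- brush: hand brush lying on the table, about 200 mm long along its x. A bystander; origin at its underside.
- phone: black phone lying flat, 75 x 150 x 8 mm. A bystander; origin at its underside.
- cup_box: small open cardboard box, 90 x 70 x 30 mm. A bystander; origin at its underside.
- mug: white mug, 76 mm across, 85 mm tall, handle at its +y. A bystander; origin at its underside.
Things that resemble listed ones, but are neither listed nor needed, are in the scene too. What is meant by the cage is not blue or yellow, and is the smaller of those in its own colour.

How it is judged:
By the outcome, as a careful person would: the job done as asked, in the order asked, and still so for the second after the job is handed in, while the arm keeps its last pose, push and grip.
It also fails if it takes over 58 s, if anything falls off the work surface, if the arm or the gripper's body presses on something with over 40 N, if the wrist force passes 120 N, or if a joint passes its speed limit or range.

ROBOT

A 6-joint arm with a two-finger parallel gripper is mounted at the origin on the work surface. World frame = base frame: x ahead of the robot, y to its left, z up, the work surface at z = 0. Lengths are in m, angles in rad, forces in N, time in s.
With the tool pointing down it reaches from about 0.375 to 0.975 m from the base axis. Payload 3.8 kg.
Tool frame: the origin (TCP) lies midway between the tips of the shut fingers; the grasp point (between the pads) lies 19 mm behind it; z points along the fingers, y is the line along which they close (so a half turn about z gives the same grasp; the last joint's range is limited). The gripper opens to 85 mm and grips with 20 to 120 N. Pads are 22 mm wide; open, the fingers measure 114 mm over their backs; the gripper's body (76 mm by 85 mm) begins 54 mm behind the grasp point. The pads swing forward as they close: fully open they stand 13 mm farther back than shut.
Start: joints at [-1.264, 0.264, 1.604, -0, 1.274, -0.037], TCP at [0.228, -0.635, 0.231] pointing down, gripper open.
Joint ranges: [-2.63, 2.63], [-0.94, 2.18], [0.31, 2.57], [-1.31, 4.45], [0, 2.66], [-2.55, 2.55]. Speed limits (rad/s): [2.57, 2.57, 3.14, 3.14, 3.14, 3.14].

INTERFACE

Orientations are given as a rotation vector (axis times angle).
In Python, from workcell import bot, cams gives the robot as it stands.
- The arm moves only by the tool play_rows, never from a script. Its argument "rows" is a list of rows, each a list of 2 entries, a list of its own where there are three numbers: the shift along the tool's x, y, z scaled (see below), then the turn, a rotation vector about the tool's x, y, z scaled (see below). A call has 1 to 20 rows; each row is the pose to reach, as a shift and turn from the pose commanded when the call began, along the tool's axes at that moment; what a row does not reach only later rows make up. The controller multiplies each number of a shift by 250 mm and each number of a turn by 45 degrees. A row lasts 1/12 s, in which the tool goes at most 41.7 mm and 7.16 degrees, less where a joint would pass 70% of its speed; a pose out of reach is approached as far as the arm can. A call with a number of a shift or a turn outside -1 to 1 is refused whole. A call with a gripper value outside its range is refused whole. "claw" is the opening, from -1 (shut) to 1 (fully open), set as the call begins (left out, the last holds). The fingers move at their own pace and stop on an object; "newtons" is the grip in N (left out, the last holds). Time passes only in rows, so rows that repeat a pose let the fingers close. It gives the time, the measured TCP pose, the force, the opening and the grip force at its end, in the units of the state.
- bot.read_state(): the state, without advancing time (a new reading comes with each control period).
- cams.read_camera(name): name is "scene" or "side" or "wrist"; returns a dict with "image" (384x512x3 uint8, red, green, blue), "K" (3x3 intrinsics, pixels), "k1" (the pictures are not rectified: a ray, as slopes to the right and down, at radius r is drawn at 1 + k1 r^2 times it, then the intrinsics apply), "T" (4x4, takes a point from camera to world coordinates); the wrist camera has in their place "mount" (4x4, takes a point from camera to tool coordinates, whose origin is the TCP and whose axes are the flange's). Camera axes: x right, y down, z forward; pixel columns grow to the right and rows downward; lengths in m; the calibration is good to about 2 mm. A picture is of the moment at which its call begins: read the wrist's pose just before it. There is no depth.
- bot.finish_job(): hands the job in; it is judged then, once.
The state is a dict: "time": time; "q": joint angles; "joint_vel": joint speeds; "joint_torque": joint torques, N m; "tool_pos": TCP position; "tcp_rot": TCP orientation; "wrist_force": force on the tool from outside, world axes, zero at the start; "torque": the same for the moment, N m; "width": opening from 0.0 (shut) to 1.0 (fully open); "grip_force": force on a finger pad.
Only numpy, scipy, OpenCV 4.12 (cv2) and the standard library are available. Lean on these libraries where they do the work, as an engineer would, in place of code of your own. Each camera call takes 0.05 s, during which the arm holds its last target. There are 200 camera calls.

## Working session

There is one attempt and no reset: what is moved stays moved. The work goes in short steps, Python scripts to look and compute and a tool call to move; the robot and the scene stay as the last step left them, time stands still between calls to the robot, and variables do not carry over. Pictures are saved under pics/ and viewed, at most 10 in all, crops included, and the job is handed in when it is done.

Besides the shell and the picture viewer there is one more tool, called after "Call:" in YAML: its name, and indented under it one key for each argument. play_rows: Moves the arm, as the interface text tells. Its arguments: {"type":"object","properties":{"rows":{"type":"array","items":{"type":"array"}},"claw":{"type":"number"},"newtons":{"type":"number"}},"required":["rows"]}

```bash
ls; mkdir -p pics; python3 - <<'E'
from workcell import bot,cams
import cv2,pickle
print(bot.read_state())
d={}
for n in("scene","side","wrist"):
    c=cams.read_camera(n);d[n]=c;cv2.imwrite(f"pics/{n}0.png",c["image"][:,:,::-1])
    print(n,c["K"].tolist(),c["k1"],c.get("T",c.get("mount")).round(4).tolist() if hasattr(c.get("T",c.get("mount")),'round') else c.get("T",c.get("mount")))
pickle.dump(d,open("d0.pkl","wb"))
E
```

```text
pics
{'time': 0.0, 'q': array([-1.26388000e+00,  2.64768821e-01,  1.60539809e+00, -1.37235041e-05,
        1.27370903e+00, -3.68796532e-02]), 'joint_vel': array([ 0.0002814 , -0.00016933, -0.00102882, -0.00081304, -0.00154347,
       -0.00031683]), 'joint_torque': array([-1.16191448e-03, -5.15106905e+01, -3.67314219e+01,  1.19619322e-04,
        1.28072887e-02,  1.21124683e-05]), 'tool_pos': array([ 0.22729883, -0.6347853 ,  0.22993847]), 'tcp_rot': array([-3.09306296e+00, -5.36997354e-01,  5.02838722e-04]), 'wrist_force': array([ 0.11805382,  0.88863171, -0.53303839]), 'torque': array([ 0.03401763,  0.01139599, -0.00210889]), 'grip_force': 0.0, 'width': 0.9997718565185841}
scene [[445.43519636924157, 0.0, 255.28366580887314], [0.0, 445.43519636924157, 197.40248873400662], [0.0, 0.0, 1.0]] -0.1412631737703453 [[-0.2432, 0.8036, -0.5433, 1.3431], [0.9699, 0.1935, -0.1479, 0.2102], [-0.0138, -0.5629, -0.8264, 1.367], [0.0, 0.0, 0.0, 1.0]]
side [[429.03113729674334, 0.0, 258.9095503686668], [0.0, 429.03113729674334, 198.3526674327772], [0.0, 0.0, 1.0]] 0.057205799633145336 [[-0.874, -0.3352, 0.3517, -0.0113], [-0.4857, 0.5836, -0.6508, 0.9539], [0.0129, -0.7397, -0.6729, 1.0934], [0.0, 0.0, 0.0, 1.0]]
wrist [[334.7321456498526, 0.0, 254.64095351421346], [0.0, 334.7321456498526, 193.0351687512544], [0.0, 0.0, 1.0]] 0.002155460053983911 [[0.0001, -0.9533, -0.3021, 0.078], [1.0, 0.0, 0.0003, -0.0005], [-0.0003, -0.3021, 0.9533, -0.1409], [0.0, 0.0, 0.0, 1.0]]
```

View pics/scene0.png

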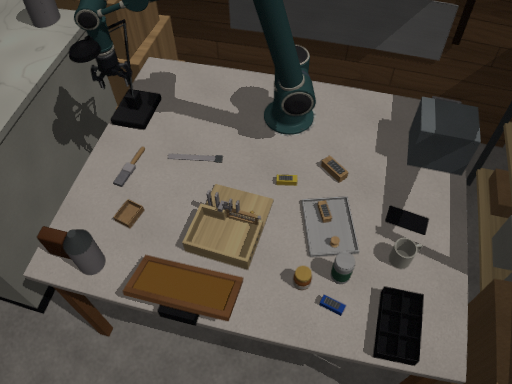

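View pics/side0.png

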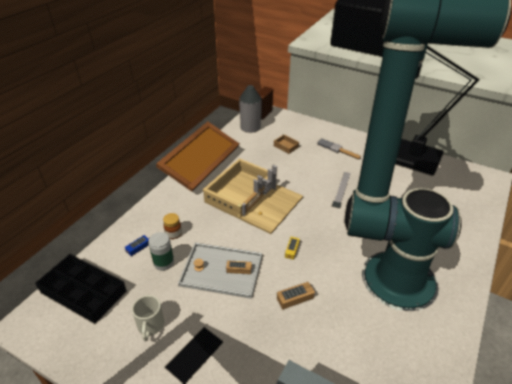

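The scene view shows the wooden cage in the tray at about (323,211). A larger wooden one sits at (335,167), a yellow one at (286,180) and a blue one at (332,305). The spool is at (335,241) and the carrier is around (230,225), with its landing board towards the robot. The cage in the tray fits the description: pale wood, the smaller of its colour, and in the tray. I'll confirm it in one enlarged crop.

```bash
cat > h.py <<'E'
import numpy as np,cv2
from scipy.spatial.transform import Rotation as R
def dist(c): return np.array([c["k1"],0,0,0,0.])
def proj(c,P,T=None):
    T=np.array(c["T"] if T is None else T); W=np.linalg.inv(T)
    return cv2.projectPoints(np.atleast_2d(np.float64(P)),cv2.Rodrigues(W[:3,:3])[0],W[:3,3],np.array(c["K"]),dist(c))[0][:,0]
def ray(c,px,z,T=None):
    T=np.array(c["T"] if T is None else T)
    u=cv2.undistortPoints(np.float64(px).reshape(-1,1,2),np.array(c["K"]),dist(c))[:,0]
    d=np.c_[u,np.ones(len(u))]@T[:3,:3].T
    return T[:3,3]+d*((z-T[2,3])/d[:,2])[:,None]
def crop(img,x0,y0,w,h,s,name):
    im=cv2.resize(img[y0:y0+h,x0:x0+w,::-1],None,fx=s,fy=s,interpolation=cv2.INTER_CUBIC)
    for x in range(x0-x0%-20,x0+w,20): cv2.putText(im,str(x),(int((x-x0)*s),10),0,.35,(0,0,255),1); cv2.line(im,(int((x-x0+.5)*s),12),(int((x-x0+.5)*s),20),(0,0,255),1)
    for y in range(y0-y0%-20,y0+h,20): cv2.putText(im,str(y),(0,int((y-y0+.5)*s)),0,.35,(0,0,255),1)
    cv2.imwrite(name,im)
E
python3 - <<'E'
from h import *;import pickle
d=pickle.load(open("d0.pkl","rb"))
crop(d["scene"]["image"],177,155,190,120,4.2,"pics/c1.png")
crop(d["side"]["image"],175,150,140,150,4,"pics/c2.png")
E
```

```text
(no output)
```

View pics/c1.png

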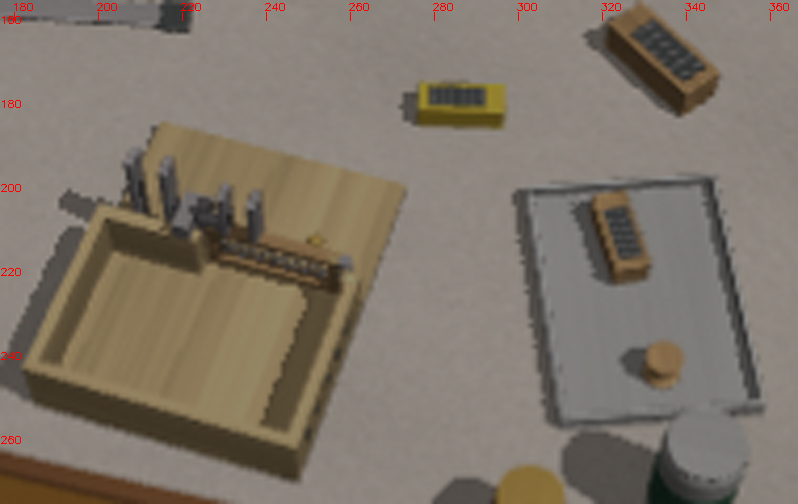

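View pics/c2.png

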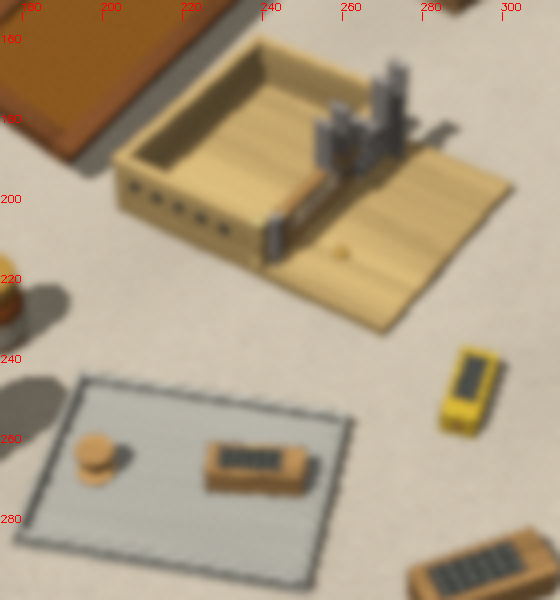

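The crop confirms it: the small pale-wood cage with mesh lies in the tray around (324,212), with the spool beside it at (335,241) and the bigger wooden twin outside at (333,168). The carrier's keeper pair stands at about (210,200)/(218,200) and the gate catch pair at (229,207)/(236,209). Next I fit the poses.

```bash
cat > fit.py <<'E'
from h import *;import pickle
from scipy.optimize import least_squares
d=pickle.load(open("d0.pkl","rb"));S,Q=d["scene"],d["side"]
s=lambda *p:np.array(p)/4.2+[177-.4,155-.4]
q=lambda *p:np.array(p)/4+[175-.4,150-.4]
def fit(mods,x0,n=3):
    def W(p,P): return (R.from_euler('z',p[2]).as_matrix()@np.float64(P).T).T+[p[0],p[1],0]
    f=lambda p:np.concatenate([(proj(c,W(p,P(p) if callable(P) else P))-px).ravel() for c,P,px in mods])
    r=least_squares(f,x0,loss='soft_l1'); return r.x,f(r.x).reshape(-1,2).round(1).tolist()
cs=np.array([s(25,370),s(299,442),s(297,481),s(104,203),s(160,123),s(406,190)])
cq=np.array([q(118,160),q(262,38),q(118,208),q(265,268),q(515,187),q(385,333)])
o=.166;a=-.126;b=.106
print(ray(S,cs[4:],.012).round(3).tolist(),ray(Q,cq[4:],.012).round(3).tolist())
m=[(S,lambda p:[[o,a,.065],[o,b,.065],[o,b,0],[0,a,.065],[-.13,p[3],.012],[-.13,p[4],.012]],cs),
   (Q,lambda p:[[o,b,.065],[o,a,.065],[o,b,0],[0,b,0],[-.13,p[3],.012],[-.13,p[4],.012]],cq)]
x,r=fit(m,[.5,-.1,-.2,-.1,.1]);print("carrier",x.round(4),r)
h,w=.039,.016
gs=np.array([s(593,197),s(625,193),s(649,262),s(613,270),s(614,284),s(650,276)])
gq=np.array([q(210,443),q(305,447),q(307,476),q(206,470),q(206,492),q(306,497)])
m=[(S,[[-h,-w,.031],[-h,w,.031],[h,w,.031],[h,-w,.031],[h,-w,.005],[h,w,.005]],gs),
   (Q,[[h,-w,.031],[-h,-w,.031],[-h,w,.031],[h,w,.031],[h,w,.005],[-h,w,.005]],gq)]
x,r=fit(m,[.5,.15,.2]);print("cage",x.round(4),r)
ts=np.array([s(517,190),s(712,178),s(763,408),s(559,426)])
print("tray",ray(S,ts,.018).round(3).tolist(),ray(Q,[q(85,377),q(352,420),q(312,588),q(15,540)],.018).round(3).tolist())
print("spool",ray(S,[s(664,356)],.033),ray(Q,[q(95,447)],.033))
E
python3 fit.py
```

```text
[[0.428, -0.196, 0.012], [0.447, 0.034, 0.012]] [[0.414, -0.185, 0.012], [0.433, 0.042, 0.012]]
carrier [ 0.5585 -0.0817 -0.0633 -0.1228  0.1098] [[-0.6, -1.5], [0.1, 0.2], [1.1, -0.5], [-1.2, -1.2], [0.6, -1.5], [1.2, -2.5], [-1.5, -1.4], [-1.3, -2.7], [-0.2, -0.3], [-0.4, 2.0], [-0.5, -2.2], [-0.0, -1.4]]
cage [0.4517 0.2244 0.4441] [[-0.1, -1.4], [0.7, -2.0], [1.3, -0.5], [1.2, -0.8], [0.1, -0.4], [0.1, -0.0], [-0.3, -1.5], [0.5, -1.2], [-0.8, -0.4], [-0.5, -0.3], [-0.2, -0.6], [-0.6, -0.4]]
tray [[0.429, 0.129, 0.018], [0.376, 0.293, 0.018], [0.591, 0.364, 0.018], [0.645, 0.205, 0.018]] [[0.623, 0.214, 0.018], [0.408, 0.146, 0.018], [0.357, 0.302, 0.018], [0.574, 0.375, 0.018]]
spool [[0.57085113 0.27717941 0.033     ]] [[0.5651982  0.28096753 0.033     ]]
```

```bash
python3 - <<'E'
from h import *;import pickle
d=pickle.load(open("d0.pkl","rb"))
for n,box in(("scene",(300,190,365,260)),("side",(178,240,265,300))):
    im=d[n]["image"];x0,y0,x1,y1=box
    hsv=cv2.cvtColor(im,cv2.COLOR_RGB2HSV)[y0:y1,x0:x1]
    m=((hsv[...,1]>70)&(hsv[...,0]<30)).astype(np.uint8)
    k,l,st,ce=cv2.connectedComponentsWithStats(m)
    for i in range(1,k):
        if st[i,4]>20: print(n,st[i]+[x0,y0,0,0,0],ce[i]+[x0,y0])
# robot base axis / tip check
for n in("scene","side"): print(n,proj(d[n],[[0,0,0],[0,0,.0],[.2273,-.6348,.23]]).round(1).tolist())
E
```

```text
scene [318 200  14  22 136] [323.71323529 211.43382353]
scene [330 236  10  11  82] [334.42682927 241.26829268]
side [194 258  10  13 110] [198.5        264.38181818]
side [226 261  26  13 231] [239.00865801 267.96536797]
scene [[288.5, 115.3], [288.5, 115.3], [116.6, 88.0]]
side [[398.5, 277.3], [398.5, 277.3], [399.5, 104.5]]
```

The masks agree with my pixel readings. Next I move to a viewpoint over the carrier for a close wrist view, with tool x towards the robot so that q6 has room for the gate swing.

```bash
cat >> h.py <<'E'
def pose(st):
    Rm=R.from_rotvec(st["tcp_rot"]).as_matrix(); return np.array(st["tool_pos"]),Rm
def down(yaw):
    c,s=np.cos(yaw),np.sin(yaw); return np.array([[c,s,0],[s,-c,0],[0,0,-1.]])
def plan(targets,st):
    """targets: list of (pos,yaw); prints each call's shift/turn numbers"""
    p,M=pose(st)
    for pos,yaw in targets:
        N=down(yaw);sh=M.T@(np.array(pos)-p)/.25;tu=R.from_matrix(M.T@N).as_rotvec()/(np.pi/4)
        n=int(np.ceil(max(np.linalg.norm(sh)*.25/.0417,np.linalg.norm(tu)*45/7.16)))
        print("shift",sh.round(3).tolist(),"turn",tu.round(4).tolist(),"rows",n);p,M=np.array(pos),N
def lin(a,b,n): # a,b=(pos,yaw)
    return [(np.array(a[0])+(np.array(b[0])-np.array(a[0]))*i/n,a[1]+(b[1]-a[1])*i/n) for i in range(1,n+1)]
E
python3 - <<'E'
from h import *;from workcell import bot
st=bot.read_state();p,M=pose(st);print(M.round(3).tolist())
y=np.arctan2(M[1,0],M[0,0]);plan(lin((p,y),([.48,-.09,.30],np.pi-.08),4),st)
E
```

```text
[[0.941, 0.337, -0.001], [0.337, -0.941, 0.002], [0.0, -0.002, -1.0]]
shift [0.422, -0.428, -0.069] turn [-0.0022, -0.0009, -0.8651] rows 6
shift [0.597, -0.068, -0.07] turn [0.0, 0.0, -0.8651] rows 6
shift [0.507, 0.322, -0.07] turn [0.0, 0.0, -0.8651] rows 6
shift [0.192, 0.569, -0.07] turn [0.0, 0.0, -0.8651] rows 6
```

Call:
play_rows:
  rows:
    - [[0.422, -0.428, -0.07], [0, 0, -0.865]]
    - [[0.422, -0.428, -0.07], [0, 0, -0.865]]
    - [[0.422, -0.428, -0.07], [0, 0, -0.865]]
    - [[0.422, -0.428, -0.07], [0, 0, -0.865]]
    - [[0.422, -0.428, -0.07], [0, 0, -0.865]]
    - [[0.422, -0.428, -0.07], [0, 0, -0.865]]
    - [[0.422, -0.428, -0.07], [0, 0, -0.865]]
  claw: 1
  newtons: 30

```text
time: 0.73
tool_pos: [0.2911, -0.4984, 0.2488]
tcp_rot: [-2.737, -1.541, 0.0]
wrist_force: [0.3, -0.4, -0.1]
width: 0.999
grip_force: 0.0
```

Call:
play_rows:
  rows:
    - [[0.597, -0.068, -0.07], [0, 0, -0.865]]
    - [[0.597, -0.068, -0.07], [0, 0, -0.865]]
    - [[0.597, -0.068, -0.07], [0, 0, -0.865]]
    - [[0.597, -0.068, -0.07], [0, 0, -0.865]]
    - [[0.597, -0.068, -0.07], [0, 0, -0.865]]
    - [[0.597, -0.068, -0.07], [0, 0, -0.865]]
    - [[0.597, -0.068, -0.07], [0, 0, -0.865]]

```text
time: 1.32
tool_pos: [0.3542, -0.3625, 0.2662]
tcp_rot: [-2.07, -2.363, 0.0]
wrist_force: [-0.1, -0.5, -0.6]
width: 1.005
grip_force: 0.0
```

Call:
play_rows:
  rows:
    - [[0.507, 0.322, -0.07], [0, 0, -0.865]]
    - [[0.507, 0.322, -0.07], [0, 0, -0.865]]
    - [[0.507, 0.322, -0.07], [0, 0, -0.865]]
    - [[0.507, 0.322, -0.07], [0, 0, -0.865]]
    - [[0.507, 0.322, -0.07], [0, 0, -0.865]]
    - [[0.507, 0.322, -0.07], [0, 0, -0.865]]
    - [[0.507, 0.322, -0.07], [0, 0, -0.865]]

```text
time: 1.9
tool_pos: [0.4173, -0.2265, 0.2837]
tcp_rot: [-1.166, -2.917, 0.0]
wrist_force: [-0.5, 0.3, -0.1]
width: 1.0
grip_force: 0.0
```

Call:
play_rows:
  rows:
    - [[0.192, 0.57, -0.07], [0, 0, -0.865]]
    - [[0.192, 0.57, -0.07], [0, 0, -0.865]]
    - [[0.192, 0.57, -0.07], [0, 0, -0.865]]
    - [[0.192, 0.57, -0.07], [0, 0, -0.865]]
    - [[0.192, 0.57, -0.07], [0, 0, -0.865]]
    - [[0.192, 0.57, -0.07], [0, 0, -0.865]]
    - [[0.192, 0.57, -0.07], [0, 0, -0.865]]
    - [[0.192, 0.57, -0.07], [0, 0, -0.865]]
    - [[0.192, 0.57, -0.07], [0, 0, -0.865]]

```text
time: 2.65
tool_pos: [0.4803, -0.091, 0.301]
tcp_rot: [-0.133, -3.138, -0.0]
wrist_force: [-0.4, 0.3, -1.2]
width: 1.001
grip_force: 0.0
```

```bash
python3 - <<'E'
from h import *;from workcell import bot,cams;import pickle
st=bot.read_state();c=cams.read_camera("wrist");p,M=pose(st)
T=np.eye(4);T[:3,:3]=M;T[:3,3]=p;c["T"]=T@np.array(c["mount"])
pickle.dump((st,c),open("w1.pkl","wb"));print(st["time"],p,M.round(3).tolist(),st["q"].round(3),st["wrist_force"])
crop(c["image"],0,0,512,384,1.56,"pics/w1.png")
E
```

```text
2.65 [ 0.48029179 -0.09097998  0.30102814] [[-0.996, 0.085, -0.0], [0.085, 0.996, 0.0], [0.0, 0.0, -1.0]] [-0.238 -0.131  1.896 -0.     1.377 -1.724] [-0.40256981  0.34061082 -1.18746935]
```

View pics/w1.png

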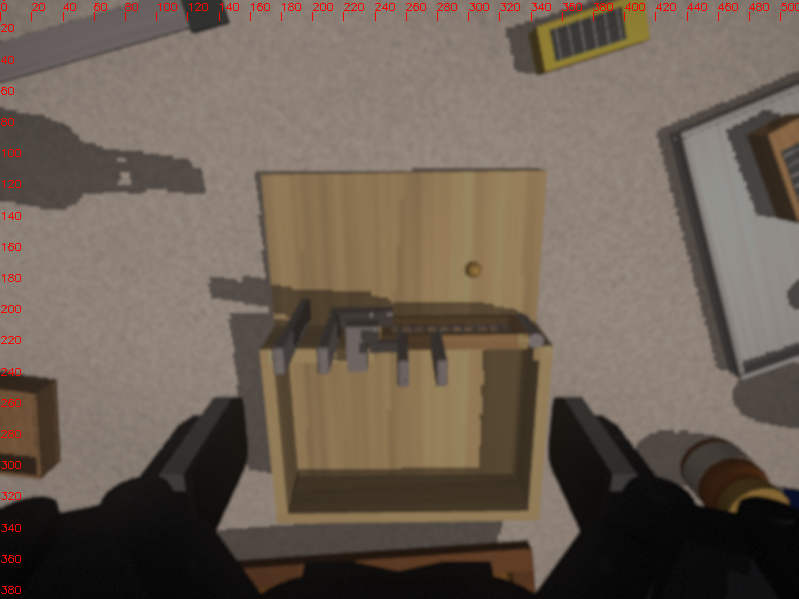

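The wrist view shows the carrier squarely. In display pixels (divide by 1.56) the board's front corners are (262,173) and (544,170), and the box rim corners are (262,347), (552,346), (280,522) and (540,518). The keeper post and tab tops are at x 273–330, y≈360, and the gate-catch tops at x 397–447, y≈371.

```bash
python3 - <<'E'
from h import *;import pickle
from scipy.optimize import least_squares
st,c=pickle.load(open("w1.pkl","rb"))
D=lambda *p:np.array(p)/1.56-.2
px=np.array([D(262,173),D(544,170),D(262,347),D(552,346),D(280,522),D(540,518)])
def W(p,P): return (R.from_euler('z',p[2]).as_matrix()@np.float64(P).T).T+[p[0],p[1],0]
def f(p): return (proj(c,W(p,[[-.13,p[3],.012],[-.13,p[4],.012],[0,-.126,.065],[0,.106,.065],[.166,-.126,.065],[.166,.106,.065]]))-px).ravel()
r=least_squares(f,[.55,-.08,-.07,-.1,.1],loss='soft_l1',f_scale=1);x=r.x;print(x.round(4),f(x).reshape(-1,2).round(1).tolist())
q=np.array([D(273,360),D(330,360),D(397,371),D(447,371),D(474,269)])
w=ray(c,q,.125);w[4]=ray(c,q[4:],.02)[0]
print("carrier-frame mm",((w-[x[0],x[1],0])@R.from_euler('z',x[2]).as_matrix()*1e3).round(1).tolist())
E
```

```text
[ 0.5615 -0.0784 -0.0765 -0.1261  0.0995] [[-0.0, -0.8], [-0.0, -0.4], [-1.3, 0.5], [3.7, -0.3], [-2.1, 0.8], [1.1, 2.1]]
carrier-frame mm [[-16.3, -100.9, 125.0], [-16.0, -63.2, 125.0], [-7.6, -19.0, 125.0], [-7.3, 14.2, 125.0], [-50.5, 45.3, 20.0]]
```

```bash
python3 - <<'E'
from h import *;from workcell import bot
st=bot.read_state();p,M=pose(st);y=np.arctan2(M[1,0],M[0,0])%(2*np.pi)
plan(lin((p,y),([.452,.224,.20],np.pi+.444),2),st)
E
```

```text
shift [0.109, 0.623, 0.202] turn [0.0002, -0.0006, -0.3363] rows 4
shift [-0.057, 0.63, 0.202] turn [0.0, 0.0, -0.3363] rows 4
```

Call:
play_rows:
  rows:
    - [[0.109, 0.623, 0.2], [0, 0, -0.336]]
    - [[0.109, 0.623, 0.2], [0, 0, -0.336]]
    - [[0.109, 0.623, 0.2], [0, 0, -0.336]]
    - [[0.109, 0.623, 0.2], [0, 0, -0.336]]
    - [[0.109, 0.623, 0.2], [0, 0, -0.336]]

```text
time: 3.12
tool_pos: [0.4631, 0.0721, 0.2484]
tcp_rot: [0.291, -3.123, -0.006]
wrist_force: [0.5, 0.1, -1.3]
width: 0.998
grip_force: 0.0
```

Call:
play_rows:
  rows:
    - [[-0.057, 0.63, 0.2], [0, 0, -0.336]]
    - [[-0.057, 0.63, 0.2], [0, 0, -0.336]]
    - [[-0.057, 0.63, 0.2], [0, 0, -0.336]]
    - [[-0.057, 0.63, 0.2], [0, 0, -0.336]]
    - [[-0.057, 0.63, 0.2], [0, 0, -0.336]]
    - [[-0.057, 0.63, 0.2], [0, 0, -0.336]]
    - [[-0.057, 0.63, 0.2], [0, 0, -0.336]]

```text
time: 3.7
tool_pos: [0.4513, 0.2239, 0.2013]
tcp_rot: [0.696, -3.063, 0.001]
wrist_force: [0.3, 0.0, 1.3]
width: 0.999
grip_force: 0.0
```

```bash
python3 - <<'E'
from h import *;from workcell import bot,cams;import pickle
st=bot.read_state();c=cams.read_camera("wrist");p,M=pose(st)
T=np.eye(4);T[:3,:3]=M;T[:3,3]=p;c["T"]=T@np.array(c["mount"])
pickle.dump((st,c),open("w2.pkl","wb"));print(st["time"],p,np.degrees(np.arctan2(M[1,0],M[0,0])))
crop(c["image"],130,60,260,260,2.3,"pics/w2.png")
E
```

```text
3.7 [0.45131364 0.22387247 0.20130717] -154.4007333209258
```

View pics/w2.png

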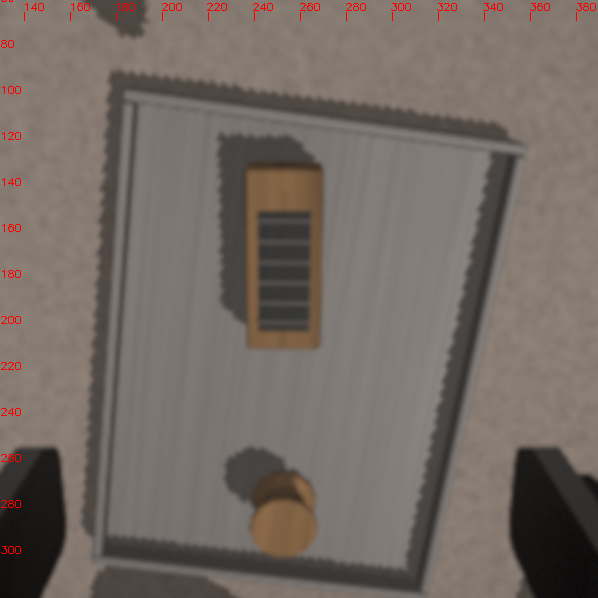

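The crop (2.3×) shows the cage upright in the image, with its top face from (247,168) to (321,348). The spool is 60 mm or more beyond its far end at (283,528), and both sides are clear.

```bash
python3 - <<'E'
from h import *;import pickle;from workcell import bot
st,c=pickle.load(open("w2.pkl","rb"))
px=np.array([[247,168],[322,168],[320,348],[246,348]])/2.3+[129.7,59.7]
w=ray(c,px,.031);print(w.round(4).tolist(),"len",np.linalg.norm(w[0]-w[3]),np.linalg.norm(w[1]-w[2]),"wid",np.linalg.norm(w[0]-w[1]),np.linalg.norm(w[2]-w[3]))
ctr=w.mean(0);a=w[2]+w[3]-w[0]-w[1];yaw=np.arctan2(a[1],a[0]);print(ctr,yaw)
plan([([ctr[0],ctr[1],.06],np.pi+yaw),([ctr[0],ctr[1],.010],np.pi+yaw)],bot.read_state())
E
```

```text
[[0.4256, 0.1938, 0.031], [0.4126, 0.2209, 0.031], [0.4821, 0.2544, 0.031], [0.4959, 0.2256, 0.031]] len 0.07716265390396912 0.07713622422254206 wid 0.030094329090708798 0.031949968253285485
[0.45402688 0.22369223 0.031     ] 0.4373889257560466
shift [-0.009, -0.003, 0.567] turn [-0.0008, 0.0004, 0.0106] rows 4
shift [0.0, 0.0, 0.2] turn [0.0, 0.0, 0.0] rows 2
```

Call:
play_rows:
  rows:
    - [[-0.009, -0.003, 0.15], [0, 0, 0.01]]
    - [[-0.009, -0.003, 0.3], [0, 0, 0.01]]
    - [[-0.009, -0.003, 0.45], [0, 0, 0.01]]
    - [[-0.009, -0.003, 0.56], [0, 0, 0.01]]
    - [[-0.009, -0.003, 0.63], [0, 0, 0.01]]
    - [[-0.009, -0.003, 0.69], [0, 0, 0.01]]
    - [[-0.009, -0.003, 0.74], [0, 0, 0.01]]
    - [[-0.009, -0.003, 0.772], [0, 0, 0.01]]
    - [[-0.009, -0.003, 0.772], [0, 0, 0.01]]
    - [[-0.009, -0.003, 0.772], [0, 0, 0.01]]

```text
time: 4.58
tool_pos: [0.454, 0.224, 0.0087]
tcp_rot: [-0.682, 3.066, -0.0]
wrist_force: [-0.3, 0.4, -0.3]
width: 1.0
grip_force: 0.0
```

Call:
play_rows:
  rows:
    - [[0, 0, 0], [0, 0, 0]]
    - [[0, 0, 0], [0, 0, 0]]
    - [[0, 0, 0], [0, 0, 0]]
    - [[0, 0, 0], [0, 0, 0]]
    - [[0, 0, 0], [0, 0, 0]]
    - [[0, 0, 0], [0, 0, 0]]
    - [[0, 0, 0], [0, 0, 0]]
    - [[0, 0, 0], [0, 0, 0]]
    - [[0, 0, 0], [0, 0, 0]]
    - [[0, 0, 0], [0, 0, 0]]
  claw: -1
  newtons: 25

```text
time: 5.42
tool_pos: [0.4541, 0.2253, 0.0091]
tcp_rot: [-0.685, 3.065, 0.0]
wrist_force: [-0.4, -0.2, 6.1]
width: 0.368
grip_force: 26.2
```

```bash
cat >> h.py <<'E'
CAR=[.5615,-.0806,-.0765]
def car(x,y,z):
    c,s=np.cos(CAR[2]),np.sin(CAR[2]); return np.array([CAR[0]+c*x-s*y,CAR[1]+s*x+c*y,z])
E
python3 - <<'E'
from h import *;from workcell import bot
st=bot.read_state();p,M=pose(st);y=np.pi+.437
up=np.array([p[0],p[1],.16]);t=car(.095,-.010,.16);print(t)
plan([(up,y)]+lin((up,y),(t,np.pi+CAR[2]),2)+[(car(.095,-.01,.03),np.pi+CAR[2])],st)
E
```

```text
[ 0.6554579  -0.09783117  0.16      ]
shift [-0.001, -0.0, -0.604] turn [-0.0001, 0.0017, 0.0036] rows 4
shift [-0.091, -0.756, 0.0] turn [0.0, 0.0, 0.3269] rows 5
shift [-0.28, -0.708, 0.0] turn [0.0, 0.0, 0.3269] rows 5
shift [0.0, 0.0, 0.52] turn [0.0, 0.0, 0.0] rows 4
```

Call:
play_rows:
  rows:
    - [[0, 0, -0.04], [0, 0, 0]]
    - [[0, 0, -0.12], [0, 0, 0]]
    - [[0, 0, -0.24], [0, 0, 0]]
    - [[0, 0, -0.36], [0, 0, 0]]
    - [[0, 0, -0.48], [0, 0, 0]]
    - [[0, 0, -0.57], [0, 0, 0]]
    - [[0, 0, -0.604], [0, 0, 0]]
    - [[0, 0, -0.604], [0, 0, 0]]

```text
time: 6.08
tool_pos: [0.455, 0.2257, 0.1622]
tcp_rot: [-0.684, 3.061, 0.002]
wrist_force: [0.4, -0.0, -0.5]
width: 0.371
grip_force: 25.4
```

Call:
play_rows:
  rows:
    - [[-0.005, -0.05, 0], [0, 0, 0.02]]
    - [[-0.02, -0.16, 0], [0, 0, 0.07]]
    - [[-0.04, -0.3, 0], [0, 0, 0.13]]
    - [[-0.055, -0.45, 0], [0, 0, 0.2]]
    - [[-0.072, -0.6, 0], [0, 0, 0.26]]
    - [[-0.091, -0.756, 0], [0, 0, 0.327]]

```text
time: 6.58
tool_pos: [0.553, 0.0613, 0.1561]
tcp_rot: [0.282, -3.124, 0.0]
wrist_force: [-0.3, 0.5, 0.5]
width: 0.369
grip_force: 25.4
```

Call:
play_rows:
  rows:
    - [[-0.06, -0.15, 0], [0, 0, 0.07]]
    - [[-0.12, -0.3, 0], [0, 0, 0.14]]
    - [[-0.175, -0.44, 0], [0, 0, 0.21]]
    - [[-0.22, -0.56, 0], [0, 0, 0.26]]
    - [[-0.26, -0.66, 0], [0, 0, 0.31]]
    - [[-0.28, -0.708, 0], [0, 0, 0.327]]
    - [[-0.28, -0.708, 0], [0, 0, 0.327]]
    - [[-0.28, -0.708, 0], [0, 0, 0.327]]

```text
time: 7.25
tool_pos: [0.654, -0.0982, 0.1567]
tcp_rot: [-0.118, -3.135, -0.002]
wrist_force: [-0.5, 0.1, -0.3]
width: 0.367
grip_force: 25.4
```

```bash
python3 - <<'E'
from h import *;from workcell import bot,cams;import pickle
st=bot.read_state();c=cams.read_camera("wrist");p,M=pose(st)
T=np.eye(4);T[:3,:3]=M;T[:3,3]=p;c["T"]=T@np.array(c["mount"])
pickle.dump((st,c),open("w3.pkl","wb"));print(st["time"],p,M.round(3).tolist(),st["width"],st["grip_force"],st["wrist_force"])
crop(c["image"],0,0,512,384,1.56,"pics/w3.png")
E
```

```text
7.25 [ 0.6539523  -0.09821048  0.15665356] [[-0.997, 0.075, -0.004], [0.075, 0.997, 0.001], [0.005, 0.001, -1.0]] 0.36700024359078215 25.40668398141861 [-0.49405429  0.0660613  -0.331478  ]
```

View pics/w3.png

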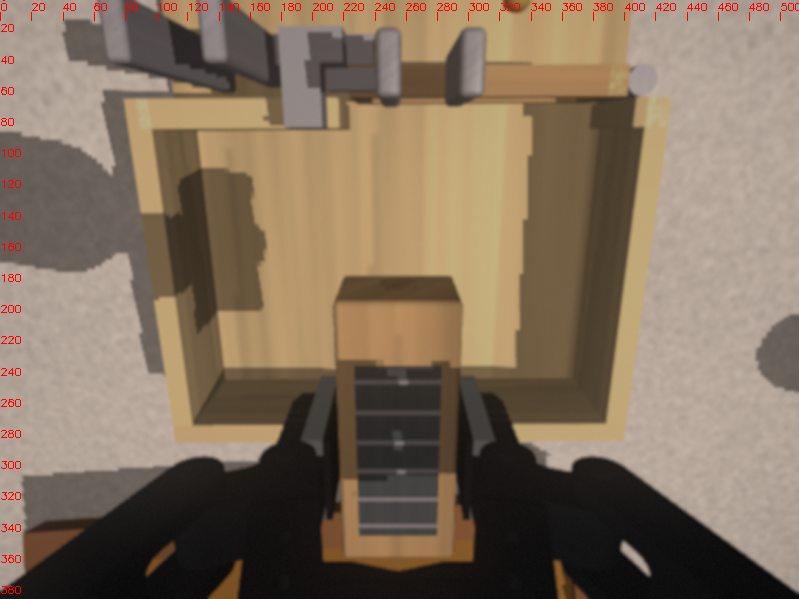

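The view shows the cage held square and centred over the box interior, at x 335–460. The catch tops are at display x 103–130 and 200–228 (keeper) and 377–400 and 460–485 (gate catch). I use these to refine the carrier y before lowering.

```bash
python3 - <<'E'
from h import *;import pickle;from workcell import bot
st,c=pickle.load(open("w3.pkl","rb"))
D=lambda p:np.array(p)/1.56-.2
Rz=R.from_euler('z',CAR[2]).as_matrix()
f=lambda px,z:((ray(c,D(px),z)-[CAR[0],CAR[1],0])@Rz*1e3).round(1).tolist()
print("tops",f([[103,62],[130,62],[200,62],[228,62],[377,97],[400,97],[460,97],[485,97],[380,28]],.125))
print("rim",f([[125,98],[668,97],[175,442],[625,440]],.065))
s=bot.read_state();print(s["tool_pos"]);plan([(car(.095,-.01,.03),np.pi+CAR[2]),(car(.095,-.01,.015),np.pi+CAR[2])],s)
E
```

```text
tops [[-4.8, -99.2, 125.0], [-4.8, -91.0, 125.0], [-4.9, -69.8, 125.0], [-4.9, -61.4, 125.0], [4.9, -16.3, 125.0], [4.9, -9.2, 125.0], [4.9, 9.3, 125.0], [4.9, 17.1, 125.0], [-14.3, -15.2, 125.0]]
rim [[1.4, -123.2, 65.0], [0.7, 102.7, 65.0], [165.3, -123.2, 65.0], [164.0, 106.4, 65.0]]
[ 0.65381077 -0.09733739  0.15713271]
shift [-0.009, -0.002, 0.508] turn [0.0013, -0.0051, 0.0031] rows 4
shift [0.0, 0.0, 0.06] turn [0.0, 0.0, 0.0] rows 1
```

Call:
play_rows:
  rows:
    - [[-0.009, 0, 0.08], [0, 0, 0]]
    - [[-0.009, 0, 0.18], [0, 0, 0]]
    - [[-0.009, 0, 0.28], [0, 0, 0]]
    - [[-0.009, 0, 0.37], [0, 0, 0]]
    - [[-0.009, 0, 0.44], [0, 0, 0]]
    - [[-0.009, 0, 0.49], [0, 0, 0]]
    - [[-0.009, 0, 0.52], [0, 0, 0]]
    - [[-0.009, 0, 0.535], [0, 0, 0]]
    - [[-0.009, 0, 0.545], [0, 0, 0]]
    - [[-0.009, 0, 0.545], [0, 0, 0]]
    - [[-0.009, 0, 0.545], [0, 0, 0]]

```text
time: 8.22
tool_pos: [0.6586, -0.098, 0.0242]
tcp_rot: [0.116, 3.138, -0.0]
wrist_force: [1.2, -0.1, -0.3]
width: 0.369
grip_force: 25.4
```

Call:
play_rows:
  rows:
    - [[0, 0, 0.006], [0, 0, 0]]
    - [[0, 0, 0.012], [0, 0, 0]]
    - [[0, 0, 0.016], [0, 0, 0]]
    - [[0, 0, 0.016], [0, 0, 0]]

```text
time: 8.55
tool_pos: [0.6576, -0.098, 0.019]
tcp_rot: [-0.116, -3.139, -0.0]
wrist_force: [-0.1, -0.2, -1.2]
width: 0.368
grip_force: 25.4
```

Call:
play_rows:
  rows:
    - [[0, 0, 0.003], [0, 0, 0]]
    - [[0, 0, 0.006], [0, 0, 0]]
    - [[0, 0, 0.009], [0, 0, 0]]
    - [[0, 0, 0.009], [0, 0, 0]]
    - [[0, 0, 0.009], [0, 0, 0]]

```text
time: 8.97
tool_pos: [0.6576, -0.0979, 0.0166]
tcp_rot: [-0.116, -3.139, -0.0]
wrist_force: [-0.3, -0.1, -0.3]
width: 0.369
grip_force: 25.4
```

Call:
play_rows:
  rows:
    - [[0, 0, 0.002], [0, 0, 0]]
    - [[0, 0, 0.004], [0, 0, 0]]
    - [[0, 0, 0.004], [0, 0, 0]]
    - [[0, 0, 0.004], [0, 0, 0]]

```text
time: 9.3
tool_pos: [0.6578, -0.098, 0.0161]
tcp_rot: [0.116, 3.139, -0.0]
wrist_force: [-1.4, 1.2, 2.6]
width: 0.368
grip_force: 25.7
```

Call:
play_rows:
  rows:
    - [[0, 0, 0.002], [0, 0, 0]]
    - [[0, 0, 0.004], [0, 0, 0]]
    - [[0, 0, 0.004], [0, 0, 0]]
    - [[0, 0, 0.004], [0, 0, 0]]

```text
time: 9.63
tool_pos: [0.6578, -0.098, 0.0161]
tcp_rot: [0.116, 3.139, -0.0]
wrist_force: [-4.2, -0.1, 8.3]
width: 0.365
grip_force: 26.5
```

Call:
play_rows:
  rows:
    - [[0, 0, 0], [0, 0, 0]]
    - [[0, 0, 0], [0, 0, 0]]
    - [[0, 0, 0], [0, 0, 0]]
    - [[0, 0, 0], [0, 0, 0]]
    - [[0, 0, 0], [0, 0, 0]]
    - [[0, 0, 0], [0, 0, 0]]
  claw: 0.5

```text
time: 10.13
tool_pos: [0.6576, -0.0979, 0.0145]
tcp_rot: [-0.116, -3.139, -0.0]
wrist_force: [1.1, 0.3, 0.0]
width: 0.747
grip_force: 0.0
```

Call:
play_rows:
  rows:
    - [[0, 0, -0.03], [0, 0, 0]]
    - [[0, 0, -0.1], [0, 0, 0]]
    - [[0, 0, -0.2], [0, 0, 0]]
    - [[0, 0, -0.35], [0, 0, 0]]
    - [[0, 0, -0.5], [0, 0, 0]]
    - [[0, 0, -0.65], [0, 0, 0]]
    - [[0, 0, -0.72], [0, 0, 0]]
    - [[0, 0, -0.72], [0, 0, 0]]

```text
time: 10.8
tool_pos: [0.6617, -0.0987, 0.2032]
tcp_rot: [0.116, 3.127, -0.003]
wrist_force: [1.4, -0.5, 0.7]
width: 0.748
grip_force: 0.0
```

```bash
sed -i 's/^CAR=.*/CAR=[.5624,-.0805,-.0765]/' h.py; python3 - <<'E'
from h import *;from workcell import bot,cams
st=bot.read_state();c=cams.read_camera("wrist");p,M=pose(st);print(st["time"],p,M.round(3).tolist(),st["width"])
crop(c["image"],100,20,320,350,1.7,"pics/w4.png")
Y=np.pi+CAR[2]
plan([(car(-.016,-.0872,.19),Y),(car(-.016,-.0872,.091),Y)],st)
E
```

```text
10.8 [ 0.66174959 -0.0987377   0.20316702] [[-0.997, 0.074, 0.013], [0.074, 0.997, -0.002], [-0.013, -0.001, -1.0]] 0.7477849878850653
shift [0.467, -0.305, 0.047] turn [-0.0018, 0.0161, 0.0032] rows 4
shift [0.0, 0.0, 0.396] turn [0.0, 0.0, 0.0] rows 3
```

View pics/w4.png

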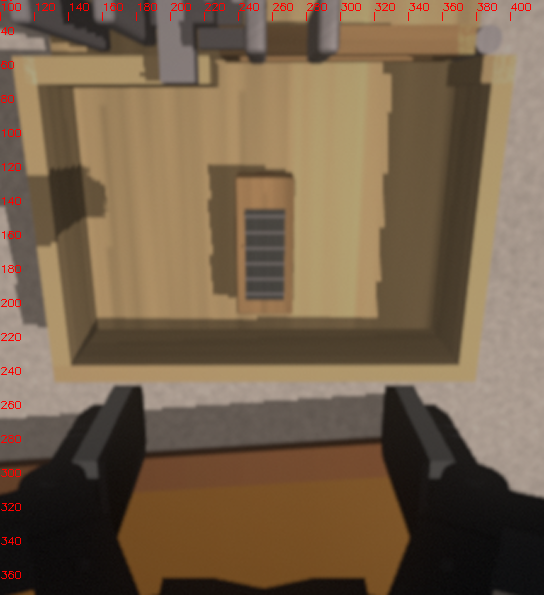

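The picture shows the cage standing flat inside the carrier, clear of all walls. Next is the outer catch.

Call:
play_rows:
  rows:
    - [[0.1, -0.06, 0.01], [0, 0, 0]]
    - [[0.22, -0.14, 0.02], [0, 0, 0]]
    - [[0.34, -0.22, 0.03], [0, 0.005, 0]]
    - [[0.43, -0.28, 0.04], [0, 0.01, 0]]
    - [[0.467, -0.305, 0.047], [0, 0.01, 0]]
    - [[0.467, -0.305, 0.047], [0, 0.01, 0]]
    - [[0.467, -0.305, 0.047], [0, 0.01, 0]]
    - [[0.467, -0.305, 0.047], [0, 0.01, 0]]

```text
time: 11.52
tool_pos: [0.5365, -0.165, 0.1828]
tcp_rot: [-0.116, -3.132, -0.001]
wrist_force: [-0.5, -0.3, -0.1]
width: 0.75
grip_force: 0.0
```

```bash
python3 - <<'E'
from h import *;from workcell import bot,cams
st=bot.read_state();p,M=pose(st);print(st["time"],p,M.round(3).tolist(),st["width"],st["joint_vel"].round(3))
Y=np.pi+CAR[2]
plan([(car(-.016,-.0872,.091),Y)],st)
E
```

```text
11.5167 [ 0.53648896 -0.16496545  0.18276691] [[-0.997, 0.074, -0.007], [0.074, 0.997, 0.001], [0.007, 0.0, -1.0]] 0.750033483283428 [ 0.01   0.006 -0.015 -0.001  0.002  0.   ]
shift [-0.016, -0.004, 0.367] turn [0.0006, -0.0095, 0.0033] rows 3
```

Call:
play_rows:
  rows:
    - [[-0.016, -0.004, 0], [0, -0.01, 0]]
    - [[-0.016, -0.004, 0.08], [0, -0.01, 0]]
    - [[-0.016, -0.004, 0.16], [0, -0.01, 0]]
    - [[-0.016, -0.004, 0.23], [0, -0.01, 0]]
    - [[-0.016, -0.004, 0.29], [0, -0.01, 0]]
    - [[-0.016, -0.004, 0.33], [0, -0.01, 0]]
    - [[-0.016, -0.004, 0.36], [0, -0.01, 0]]
    - [[-0.016, -0.004, 0.367], [0, -0.01, 0]]
    - [[-0.016, -0.004, 0.367], [0, -0.01, 0]]
    - [[-0.016, -0.004, 0.367], [0, -0.01, 0]]

```text
time: 12.35
tool_pos: [0.5397, -0.1668, 0.092]
tcp_rot: [0.116, 3.138, -0.001]
wrist_force: [-0.8, 0.1, 0.6]
width: 0.751
grip_force: 0.0
```

```bash
python3 - <<'E'
from h import *;from workcell import bot,cams
st=bot.read_state();p,M=pose(st);print(st["time"],p,M.round(3).tolist(),st["width"],st["wrist_force"])
plan([(car(-.016,-.0872,.091),np.pi+CAR[2])],st)
E
```

```text
12.35 [ 0.53966856 -0.16675499  0.09202288] [[-0.997, 0.074, 0.001], [0.074, 0.997, -0.0], [-0.001, -0.0, -1.0]] 0.7505018688852905 [-0.76149049  0.11120746  0.56950505]
shift [-0.0, 0.002, 0.004] turn [-0.0004, 0.0017, 0.0034] rows 1
```

On target to within 1 mm, so I squeeze the outer catch.

Call:
play_rows:
  rows:
    - [[0, 0, 0], [0, 0, 0]]
    - [[0, 0, 0], [0, 0, 0]]
    - [[0, 0, 0], [0, 0, 0]]
    - [[0, 0, 0], [0, 0, 0]]
    - [[0, 0, 0], [0, 0, 0]]
    - [[0, 0, 0], [0, 0, 0]]
    - [[0, 0, 0], [0, 0, 0]]
    - [[0, 0, 0], [0, 0, 0]]
    - [[0, 0, 0], [0, 0, 0]]
    - [[0, 0, 0], [0, 0, 0]]
    - [[0, 0, 0], [0, 0, 0]]
    - [[0, 0, 0], [0, 0, 0]]
  claw: -1
  newtons: 40

```text
time: 13.35
tool_pos: [0.5396, -0.1686, 0.0928]
tcp_rot: [0.115, 3.137, -0.005]
wrist_force: [-3.2, -4.3, 5.4]
width: 0.262
grip_force: 43.8
```

Call:
play_rows:
  rows:
    - [[0, 0, 0], [0, 0, 0]]
    - [[0, 0, 0], [0, 0, 0]]
    - [[0, 0, 0], [0, 0, 0]]
    - [[0, 0, 0], [0, 0, 0]]
    - [[0, 0, 0], [0, 0, 0]]
  claw: 0.5

```text
time: 13.77
tool_pos: [0.5385, -0.1664, 0.0909]
tcp_rot: [-0.116, -3.139, -0.0]
wrist_force: [0.8, 0.8, 0.1]
width: 0.754
grip_force: 0.0
```

Call:
play_rows:
  rows:
    - [[0, 0, -0.08], [0, 0, 0]]
    - [[0, 0, -0.18], [0, 0, 0]]
    - [[0, 0, -0.28], [0, 0, 0]]
    - [[0, 0, -0.38], [0, 0, 0]]
    - [[0, 0, -0.42], [0, 0, 0]]
    - [[-0.02, 0.08, -0.42], [0, 0, 0]]
    - [[-0.04, 0.18, -0.42], [0, 0, 0]]
    - [[-0.04, 0.28, -0.42], [0, 0, 0]]
    - [[-0.04, 0.35, -0.42], [0, 0, 0]]
    - [[-0.04, 0.369, -0.42], [0, 0, 0]]
    - [[-0.04, 0.369, -0.42], [0, 0, 0]]
    - [[-0.04, 0.369, -0.42], [0, 0, 0]]

```text
time: 14.77
tool_pos: [0.5553, -0.0755, 0.1956]
tcp_rot: [-0.115, -3.139, 0.001]
wrist_force: [-1.0, 0.7, -0.0]
width: 0.748
grip_force: 0.0
```

```bash
python3 - <<'E'
from h import *;from workcell import bot,cams;import pickle
st=bot.read_state();c=cams.read_camera("wrist");p,M=pose(st)
T=np.eye(4);T[:3,:3]=M;T[:3,3]=p;c["T"]=T@np.array(c["mount"]);pickle.dump((st,c),open("w5.pkl","wb"))
print(st["time"],p,M.round(3).tolist(),st["width"])
crop(c["image"],90,110,330,200,2.4,"pics/w5.png")
E
```

```text
14.7667 [ 0.55530291 -0.07552914  0.19561972] [[-0.997, 0.073, -0.001], [0.073, 0.997, -0.0], [0.001, -0.001, -1.0]] 0.7477673365720827
```

View pics/w5.png

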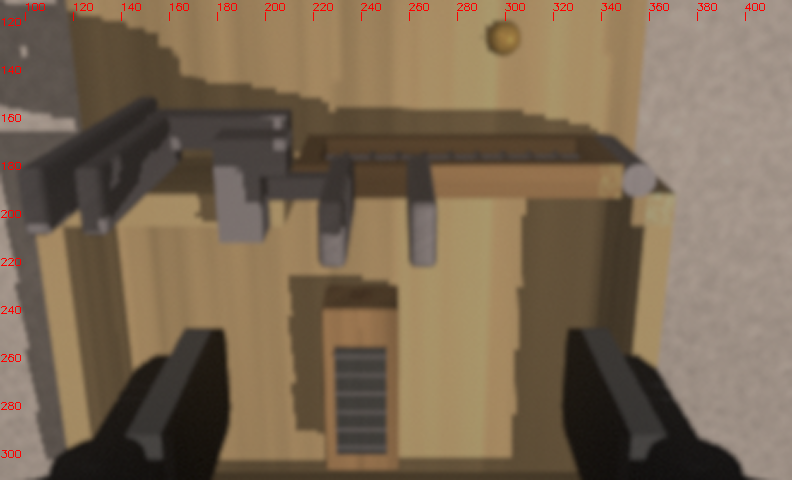

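The keeper tops are now 86 px apart overall against 118 px for the 34 mm gate catch, so the keeper spans about 24 mm and is fully drawn. The gate catch tops are at crop x 318–436, y≈265. Now I fix the thumb grip.

```bash
python3 - <<'E'
from h import *;import pickle;from workcell import bot
st,c=pickle.load(open("w5.pkl","rb"))
px=np.array([[318,265],[346,265],[410,265],[436,265],[22,232],[108,232]])/2.4+[89.7,109.7]
Rz=R.from_euler('z',CAR[2]).as_matrix()
print(((ray(c,px,.125)-[CAR[0],CAR[1],0])@Rz*1e3).round(1).tolist())
px=np.array([[638,180]])/2.4+[89.7,109.7]
print("hinge",((ray(c,px,.075)-[CAR[0],CAR[1],0])@Rz*1e3).round(1).tolist())
plan([(car(-.006,.0045,.091),np.pi+CAR[2])],bot.read_state())
E
```

```text
[[2.1, -17.0, 125.0], [2.0, -9.1, 125.0], [2.0, 9.1, 125.0], [2.0, 16.4, 125.0], [-7.6, -99.6, 125.0], [-7.7, -75.6, 125.0]]
hinge [[-8.8, 87.1, 75.0]]
shift [-0.006, 0.002, 0.419] turn [-0.0006, -0.0008, 0.0032] rows 3
```

Call:
play_rows:
  rows:
    - [[-0.002, 0.002, 0.08], [0, 0, 0.003]]
    - [[-0.002, 0.002, 0.18], [0, 0, 0.003]]
    - [[-0.002, 0.002, 0.27], [0, 0, 0.003]]
    - [[-0.002, 0.002, 0.34], [0, 0, 0.003]]
    - [[-0.002, 0.002, 0.39], [0, 0, 0.003]]
    - [[-0.002, 0.002, 0.415], [0, 0, 0.003]]
    - [[-0.002, 0.002, 0.419], [0, 0, 0.003]]
    - [[-0.002, 0.002, 0.419], [0, 0, 0.003]]

```text
time: 15.48
tool_pos: [0.5564, -0.0754, 0.0917]
tcp_rot: [0.121, 3.139, -0.0]
wrist_force: [0.2, 0.4, 0.8]
width: 0.752
grip_force: 0.0
```

Call:
play_rows:
  rows:
    - [[0, 0, 0], [0, 0, 0]]
    - [[0, 0, 0], [0, 0, 0]]
    - [[0, 0, 0], [0, 0, 0]]
    - [[0, 0, 0], [0, 0, 0]]
    - [[0, 0, 0], [0, 0, 0]]
    - [[0, 0, 0], [0, 0, 0]]
    - [[0, 0, 0], [0, 0, 0]]
    - [[0, 0, 0], [0, 0, 0]]
    - [[0, 0, 0], [0, 0, 0]]
    - [[0, 0, 0], [0, 0, 0]]
  claw: -1
  newtons: 60

```text
time: 16.32
tool_pos: [0.5577, -0.0758, 0.094]
tcp_rot: [0.117, 3.136, -0.004]
wrist_force: [-1.5, -1.0, 6.8]
width: 0.26
grip_force: 58.6
```

```bash
cat > swing.py <<'E'
from h import *;from workcell import bot
import sys
st=bot.read_state();p,M=pose(st);y=np.arctan2(M[1,0],M[0,0])%(2*np.pi)
H=car(-.006,.090,p[2]);r=p[:2]-H[:2];Rz=R.from_euler('z',CAR[2]).as_matrix()[:2,:2]
l=Rz.T@r;print(st["time"],"tool",p.round(4),"yaw rel",y-np.pi-CAR[2],"hinge",H.round(4),"local",l.round(4),"th",np.arctan2(-l[0],-l[1]).round(3),"w",st["width"],st["grip_force"],st["wrist_force"].round(1),"q",st["q"].round(2))
# yields rows for a rotation about the hinge, tool axes at the start of the call
N=down(y)
for a in np.radians(np.arange(float(sys.argv[1]),float(sys.argv[2])+.1,float(sys.argv[1]))):
    q=R.from_euler('z',-a).as_matrix()[:2,:2]@r+H[:2]
    sh=N.T@np.r_[q-p[:2],0]/.25
    print([sh.round(3).tolist(),[0,0,round(np.degrees(a)/45,3)]],end=",")
E
python3 swing.py 4 40
```

```text
16.3167 tool [ 0.5577 -0.0758  0.094 ] yaw rel 0.0016390515482613693 hinge [0.5633 0.0097 0.094 ] local [ 0.0009 -0.0857] th -0.011 w 0.2602296276112492 58.568540811538696 [-1.5 -1.   6.8] q [-0.18  0.18  1.98 -0.    0.98 -1.67]
[[0.024, 0.001, 0.0], [0, 0, np.float64(0.089)]],[[0.048, 0.003, 0.0], [0, 0, np.float64(0.178)]],[[0.071, 0.007, 0.0], [0, 0, np.float64(0.267)]],[[0.095, 0.012, 0.0], [0, 0, np.float64(0.356)]],[[0.117, 0.02, 0.0], [0, 0, np.float64(0.444)]],[[0.14, 0.028, 0.0], [0, 0, np.float64(0.533)]],[[0.161, 0.039, 0.0], [0, 0, np.float64(0.622)]],[[0.182, 0.05, 0.0], [0, 0, np.float64(0.711)]],[[0.202, 0.064, 0.0], [0, 0, np.float64(0.8)]],[[0.221, 0.078, 0.0], [0, 0, np.float64(0.889)]],
```

The gate catch is fully squeezed at the same width as the keeper. Now I swing the first part.

Call:
play_rows:
  rows:
    - [[0.024, 0.001, 0], [0, 0, 0.089]]
    - [[0.048, 0.003, 0], [0, 0, 0.178]]
    - [[0.071, 0.007, 0], [0, 0, 0.267]]
    - [[0.095, 0.012, 0], [0, 0, 0.356]]
    - [[0.117, 0.02, 0], [0, 0, 0.444]]
    - [[0.14, 0.028, 0], [0, 0, 0.533]]
    - [[0.161, 0.039, 0], [0, 0, 0.622]]
    - [[0.182, 0.05, 0], [0, 0, 0.711]]
    - [[0.182, 0.05, 0], [0, 0, 0.711]]
    - [[0.182, 0.05, 0], [0, 0, 0.711]]

```text
time: 17.15
tool_pos: [0.5133, -0.0603, 0.094]
tcp_rot: [0.977, 2.981, -0.003]
wrist_force: [-0.1, -3.6, 6.5]
width: 0.264
grip_force: 60.2
```

```bash
python3 swing.py 4 40
```

```text
17.15 tool [ 0.5133 -0.0603  0.094 ] yaw rel -0.5569007738031597 hinge [0.5633 0.0097 0.094 ] local [-0.0445 -0.0737] th 0.544 w 0.2639069041347606 60.153833627700806 [-0.1 -3.6  6.5] q [-0.16  0.09  2.08 -0.    0.97 -1.1 ]
[[0.024, 0.001, 0.0], [0, 0, np.float64(0.089)]],[[0.048, 0.003, 0.0], [0, 0, np.float64(0.178)]],[[0.072, 0.007, 0.0], [0, 0, np.float64(0.267)]],[[0.095, 0.012, 0.0], [0, 0, np.float64(0.356)]],[[0.118, 0.019, 0.0], [0, 0, np.float64(0.444)]],[[0.14, 0.028, 0.0], [0, 0, np.float64(0.533)]],[[0.162, 0.038, 0.0], [0, 0, np.float64(0.622)]],[[0.183, 0.05, 0.0], [0, 0, np.float64(0.711)]],[[0.203, 0.063, 0.0], [0, 0, np.float64(0.8)]],[[0.222, 0.078, 0.0], [0, 0, np.float64(0.889)]],
```

Call:
play_rows:
  rows:
    - [[0.024, 0.001, 0], [0, 0, 0.089]]
    - [[0.048, 0.003, 0], [0, 0, 0.178]]
    - [[0.072, 0.007, 0], [0, 0, 0.267]]
    - [[0.095, 0.012, 0], [0, 0, 0.356]]
    - [[0.118, 0.019, 0], [0, 0, 0.444]]
    - [[0.14, 0.028, 0], [0, 0, 0.533]]
    - [[0.162, 0.038, 0], [0, 0, 0.622]]
    - [[0.183, 0.05, 0], [0, 0, 0.711]]
    - [[0.183, 0.05, 0], [0, 0, 0.711]]
    - [[0.183, 0.05, 0], [0, 0, 0.711]]

```text
time: 17.98
tool_pos: [0.4838, -0.0233, 0.0939]
tcp_rot: [1.761, 2.596, -0.002]
wrist_force: [0.4, -7.1, 7.6]
width: 0.261
grip_force: 61.5
```

```bash
python3 swing.py 4 40
```

```text
17.9833 tool [ 0.4838 -0.0233  0.0939] yaw rel -1.115838900567428 hinge [0.5633 0.0097 0.0939] local [-0.0767 -0.039 ] th 1.101 w 0.2612979735374752 61.47472679615021 [ 0.4 -7.1  7.6] q [-0.1   0.03  2.14 -0.    0.97 -0.47]
[[0.024, 0.0, 0.0], [0, 0, np.float64(0.089)]],[[0.048, 0.003, 0.0], [0, 0, np.float64(0.178)]],[[0.072, 0.006, 0.0], [0, 0, np.float64(0.267)]],[[0.095, 0.012, 0.0], [0, 0, np.float64(0.356)]],[[0.118, 0.019, 0.0], [0, 0, np.float64(0.444)]],[[0.14, 0.028, 0.0], [0, 0, np.float64(0.533)]],[[0.162, 0.038, 0.0], [0, 0, np.float64(0.622)]],[[0.183, 0.05, 0.0], [0, 0, np.float64(0.711)]],[[0.203, 0.063, 0.0], [0, 0, np.float64(0.8)]],[[0.223, 0.077, 0.0], [0, 0, np.float64(0.889)]],
```

Call:
play_rows:
  rows:
    - [[0.024, 0, 0], [0, 0, 0.089]]
    - [[0.048, 0.003, 0], [0, 0, 0.178]]
    - [[0.072, 0.006, 0], [0, 0, 0.267]]
    - [[0.095, 0.012, 0], [0, 0, 0.356]]
    - [[0.118, 0.019, 0], [0, 0, 0.444]]
    - [[0.14, 0.028, 0], [0, 0, 0.533]]
    - [[0.157, 0.035, 0], [0, 0, 0.6]]
    - [[0.157, 0.035, 0], [0, 0, 0.6]]
    - [[0.157, 0.035, 0], [0, 0, 0.6]]
    - [[0.157, 0.035, 0], [0, 0, 0.6]]

```text
time: 18.82
tool_pos: [0.4777, 0.0162, 0.0939]
tcp_rot: [2.32, 2.112, 0.0]
wrist_force: [1.8, -8.1, 7.1]
width: 0.261
grip_force: 63.1
```

```bash
python3 swing.py 4 4; python3 - <<'E'
from h import *;from workcell import cams
a=cams.read_camera("scene")["image"];b=cams.read_camera("side")["image"]
crop(a,170,150,130,130,3,"pics/fa.png");crop(b,170,130,130,130,3,"pics/fb.png")
cv2.imwrite("pics/f.png",np.hstack([cv2.imread("pics/fa.png"),cv2.imread("pics/fb.png")]))
E
```

```text
18.8167 tool [0.4777 0.0162 0.0939] yaw rel -1.5879264506488582 hinge [0.5633 0.0097 0.0939] local [-0.0859 -0.0001] th 1.57 w 0.2610373505688534 63.10535430908203 [ 1.8 -8.1  7.1] q [-0.02  0.02  2.15 -0.    0.97  0.08]
[[0.024, 0.0, 0.0], [0, 0, np.float64(0.089)]],
```

View pics/f.png

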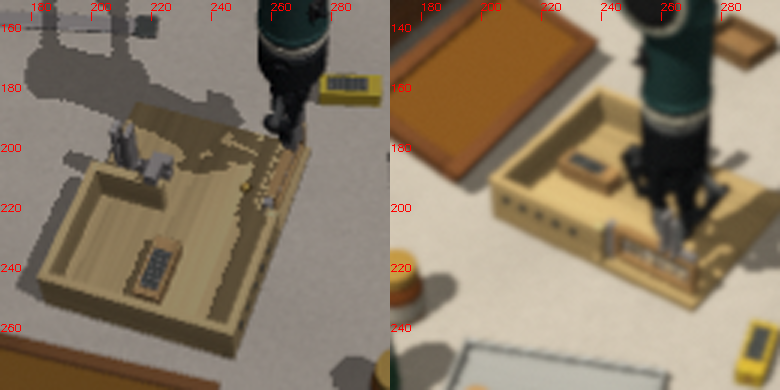

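Both views show the gate swung out to a right angle and held by the fingers. The outer catch is drawn and the cage lies flat in the carrier, so I hand in.

```bash
python3 -c "
from workcell import bot
print(bot.finish_job())"
```

```text
the job is handed in; nothing more can be done
None
```

The job is handed in at about 19 s: the cage lies flat in the carrier, the outer catch is fully drawn, and the fingers hold the gate open at about 1.57 rad; the result of the judging was not shown.

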